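# Lay keys, chime remote and shoehorn on their outlined pads

## Robot

A 6-joint arm with a two-finger parallel gripper is mounted at the origin on the work surface. World frame = base frame: x ahead of the robot, y to its left, z up, the work surface at z = 0. Lengths are in m, angles in degrees, forces in N, time in s.
With the tool pointing down it reaches from about 0.4 to 0.825 m from the base axis. Payload 7 kg.
Tool frame: the origin (TCP) lies at the very end of the fingers, on their centre line; the grasp point (between the pads) lies 19 mm behind it (r.hold_point_z is the distance from the TCP to the grasp point, in m); z points along the fingers, y is the line along which they close (so a half turn about z gives the same grasp; the last joint's range is limited). The gripper opens to 88 mm and grips with 3 to 60 N. Pads are 19 mm wide; open, the fingers measure 130 mm over their backs; the gripper's body (78 mm by 193 mm) begins 47 mm behind the grasp point.
Start: joints at [-56.717, 20.546, 0.682, 0, -70.136, -16.507], TCP at [0.195, -0.646, 0.2] pointing down, gripper open.
Joint ranges: [-176.03, 176.03], [-82.01, 121.73], [-58.28, 71.71], [-173.87, 95.51], [-174.79, -0.11], [-173.66, 173.66]. Speed limits (degrees/s): [136.94, 136.94, 172.46, 180, 180, 180].

## Interface

Orientations are given as [roll, pitch, yaw] about the fixed x, y, z axes, in that order (R = Rz(yaw) Ry(pitch) Rx(roll)).
In Python, from plant import telemetry, vision, workorder, r gives the robot as it stands.
- The arm moves only by the tool move_arm, never from a script. Its argument "plan" is a list of rows, each a list of 7 numbers: the opening, from -1 (shut) to 1 (fully open), so that 0 is half open, then the shift along the world's x, y, z in m, then the turn, a rotation vector about the world's x, y, z in degrees. In form: [[fingers, dx, dy, dz, ax, ay, az], ...]. A call has 1 to 20 rows; each row shifts and turns the commanded pose from where the row before left it; what a row does not reach is not made up. A row lasts 1/8 s, in which the tool goes at most 62.5 mm and 10.7 degrees, less where a joint would pass 70% of its speed; a pose out of reach is approached as far as the arm can. A call is refused whole if a number of a shift passes 0.0625 or a number of a turn 10.7, either way. A call with a gripper value outside its range is refused whole. The fingers move at their own pace and stop on an object; "force" is the grip in N (left out, the last holds). Time passes only in rows, so rows that do not move let the fingers close. It gives the time, the measured TCP pose, the force, the opening and the grip force at its end, in the units of the state.
- telemetry.get_state(): the state, without advancing time (a new reading comes with each control period).
- vision.capture(name): name is "scene" or "side" or "wrist"; returns a dict with "img" (400x640x3 uint8, red, green, blue), "depth" (400x640 float32, m along the optical axis (not along the pixel's ray), 0 where there is no reading), "intrinsics" (3x3 intrinsics, pixels), "R" (3x3) and "t" (3): a world point X has camera coordinates R X + t. Camera axes: x right, y down, z forward; pixel columns grow to the right and rows downward; lengths in m; the calibration is good to about 2 mm. The wrist camera is an equidistant fisheye: a pixel r from the principal point sees the ray r / f radians off the axis. A picture is of the moment at which its call begins.
- workorder.close_job(): hands the job in; it is judged then, once.
The state is a dict: "time_s": time; "joints": joint angles; "qd": joint speeds; "joint_torque": joint torques, N m; "tcp_pos": TCP position; "eef_rot": TCP orientation; "contact_force": force on the tool from outside, world axes, zero at the start; "moment": the same for the moment, N m; "gripper_width": finger opening in m; "gripper_force": force on a finger pad.
Only numpy, scipy, OpenCV 4.12 (cv2) and the standard library are available. Lean on these libraries where they do the work, as an engineer would, in place of code of your own. Each camera call takes 0.05 s, during which the arm holds its last target. There are 200 camera calls.

## Task

Tidy the console by the door: lay the big key, the small key, the door chime remote and the shoehorn each flat on the wooden pad that bears its own dark outline, lined up with the outline and pointing the same way (the remote may lie either way round). Leave the jar and the cork coaster where they stand.

Things in the scene. Friction and masses are not known exactly. Their poses are not given: they have to be found in the camera images.
- big_key_head (a point): Big steel key lying flat, 84 mm long, loose (about 50 g): a head with square corners, 28 mm long (x), 26 mm wide (y), 8 mm thick with flat parallel sides, then a toothed blade 56 mm long, 9 mm wide, 4 mm thick. The point is the centre of the head, half-way up (4 mm above the underside); +x points along the blade to its tip, 70 mm away; z up. Grasp the head across y.
- small_key_head (a point): Small steel key lying flat, 54 mm long, loose (about 30 g): a round head, 22 mm across and 8 mm thick, with 12 mm long flats on its +y and -y sides, then a toothed blade 32 mm long, 7 mm wide, 4 mm thick. The point is the centre of the head, half-way up (4 mm above the underside); +x points along the blade to its tip, 43 mm away; z up. Grasp the head across y.
- remote_mid (a point): Blue plastic door chime remote shaped like a pocket lighter, lying flat with its round white button up, loose (about 50 g): 76 mm long (x), 30 mm wide (y), 16 mm high; the last 14 mm at the +x end are a slightly narrower, lower cap. The point is its centre, half-way up (8 mm above the underside); z up. Grasp across y.
- shoehorn_grip (a point): Short chrome shoehorn lying flat, 120 mm long, loose (about 110 g): a straight bar handle 60 mm long, 18 mm wide and 12 mm high, then a scoop 60 mm long, up to 37 mm wide with 8 mm high sides and a round end. The point lies on the handle's axis 20 mm from where the scoop begins, close to the centre of mass, half-way up (6 mm above the underside); +x points along the shoehorn to the scoop's end, 80 mm away; z up. Grasp the handle across y.
- pad_big_key: Fixed wooden pad 106 x 50 mm, 4 mm thick, with the big key's dark outline (flat, nothing raised). Origin: centre of the underside; z up; x along the pad, the outlined blade tip towards +x. When the key lies in its outline its head's centre is at x = -28 mm, y = 0, and the key's x axis is the pad's.
- pad_small_key: Fixed wooden pad 76 x 46 mm, 4 mm thick, with the small key's dark outline (flat). Origin: centre of the underside; z up; x along the pad, the outlined blade tip towards +x. When the key lies in its outline its head's centre is at x = -16 mm, y = 0, and the key's x axis is the pad's.
- pad_remote: Fixed wooden pad 100 x 54 mm, 4 mm thick, with the remote's dark, nearly rectangular outline (flat). Origin: centre of the underside; z up; x along the pad and outline. The remote belongs with its centre over the origin, its length along the pad's x, either way round.
- pad_shoehorn: Fixed wooden pad 140 x 60 mm, 4 mm thick, with the shoehorn's dark outline (flat). Origin: centre of the underside; z up; x along the pad, the outlined scoop towards +x. When the shoehorn lies in its outline its listed handle point is at x = -20 mm, y = 0, and its x axis is the pad's.
- jar: Bystander: cream ceramic jar with a flip-top lid, 92 mm in diameter, 105 mm high, standing to the robot's right of the work, loose. Origin: centre of its underside. Leave it alone.
- coaster: Bystander: round cork coaster, 96 mm in diameter, 7 mm thick, to the robot's left of the work, loose. Origin: centre of its underside. Leave it alone.
There are look-alikes about, which are no part of the job. What is shaped like the part that bears big_key_head but blue, pink or red is not meant.

How it is judged (in metres and radians):
At the end, for the whole second after the job is handed in: Each thing rests flat and still on its own pad: listed point within 12 mm (along and across) of its place in the outline, height within 3 mm, length within 0.2 rad of the outline's and, except the remote, pointing the same way. The jar and coaster not moved over 15 mm (x of big_key_head in the frame of pad_big_key between -0.04 and -0.016 m and y of big_key_head in the frame of pad_big_key between -0.012 and 0.012 m and z of big_key_head in the frame of pad_big_key between 0.005 and 0.011 m and angle between the x axis of big_key_head and the x axis of pad_big_key, either way round below 0.2 rad and linear speed of each of big_key, small_key, remote, shoehorn below 0.02 m/s and x of pad_big_key in the frame of big_key_head above 0 m and x of small_key_head in the frame of pad_small_key between -0.028 and -0.004 m and y of small_key_head in the frame of pad_small_key between -0.012 and 0.012 m and z of small_key_head in the frame of pad_small_key between 0.005 and 0.011 m and angle between the x axis of small_key_head and the x axis of pad_small_key, either way round below 0.2 rad and x of pad_small_key in the frame of small_key_head above 0 m and x of remote_mid in the frame of pad_remote between -0.012 and 0.012 m and y of remote_mid in the frame of pad_remote between -0.012 and 0.012 m and z of remote_mid in the frame of pad_remote between 0.009 and 0.015 m and angle between the x axis of remote_mid and the x axis of pad_remote, either way round below 0.2 rad and x of shoehorn_grip in the frame of pad_shoehorn between -0.032 and -0.008 m and y of shoehorn_grip in the frame of pad_shoehorn between -0.012 and 0.012 m and z of shoehorn_grip in the frame of pad_shoehorn between 0.007 and 0.013 m and angle between the x axis of shoehorn_grip and the x axis of pad_shoehorn, either way round below 0.2 rad and x of pad_shoehorn in the frame of shoehorn_grip above 0 m); the robot touches nothing.
It fails at once if the jar was moved more than 15 mm (distance of jar from where it was at the start of the episode above 0.015 m).
It fails at once if the coaster was moved more than 15 mm (distance of coaster from where it was at the start of the episode above 0.015 m).
It also fails if it takes over 106 s, if anything falls off the work surface, if the arm or the gripper's body presses on something with over 40 N, if the wrist force passes 120 N, or if a joint passes its speed limit or range.

## Working session

There is one attempt and no reset: what is moved stays moved. The work goes in short steps, Python scripts to look and compute and a tool call to move; the robot and the scene stay as the last step left them, time stands still between calls to the robot, and variables do not carry over. Pictures are saved under pics/ and viewed, at most 14 in all, crops included, and the job is handed in when it is done.

Besides the shell and the picture viewer there is one more tool, called after "Emit:" in YAML: its name, and indented under it one key for each argument. move_arm: Moves the arm, as the interface text tells. Its arguments: {"type":"object","properties":{"plan":{"type":"array"},"force":{"type":"number"}},"required":["plan"]}

```bash
mkdir -p pics; cat > h.py <<'E'
import numpy as np, cv2
from plant import telemetry, vision, workorder, r
def cap(n,f=None):
    c=vision.capture(n)
    if f: cv2.imwrite('pics/'+f,c['img'][:,:,::-1])
    return c
def pts(c):
    K=c['intrinsics'];d=c['depth'];v,u=np.mgrid[:400,:640]
    P=np.stack([(u-K[0,2])/K[0,0]*d,(v-K[1,2])/K[1,1]*d,d],-1)
    return (P-c['t'])@c['R']
E
python3 - <<'E'
from h import *
for n in ['scene','side']:
    c=cap(n,n+'.png'); np.savez(n+'.npz',**c); print(n,c['R'].T@-c['t'],c['R'][2],c['intrinsics'][0,0])
print(telemetry.get_state())
E
```

```text
scene [ 1.36128559 -0.06882154  0.7511441 ] [-0.73652782  0.08388251 -0.67118589] 370.51954188721373
side [0.38259295 0.89581373 0.58812652] [ 0.20687065 -0.83814511 -0.50469526] 360.88123827741657
{'time_s': 0.1, 'joints': array([-5.67145852e+01,  2.05882987e+01,  6.38440742e-01, -1.85609510e-02,
       -7.01364111e+01, -1.65067707e+01]), 'qd': array([-0.20990822, -0.01271795,  0.07794986,  0.01137172, -0.13041141,
       -0.04589778]), 'joint_torque': array([-2.03228039e-03, -5.84163094e+01,  2.93750238e+01,  7.01557025e+00,
        1.01719241e-02, -5.94124822e-05]), 'tcp_pos': array([ 0.19468556, -0.64580394,  0.19959848]), 'eef_rot': array([ 1.79912328e+02, -7.78371720e-03, -1.63227670e+02]), 'contact_force': array([-0.22729843, -0.02410679,  0.22126371]), 'moment': array([-0.00288636, -0.06004742,  0.01608221]), 'gripper_force': 0.0, 'gripper_width': 0.0873021277669557}
```

View pics/scene.png

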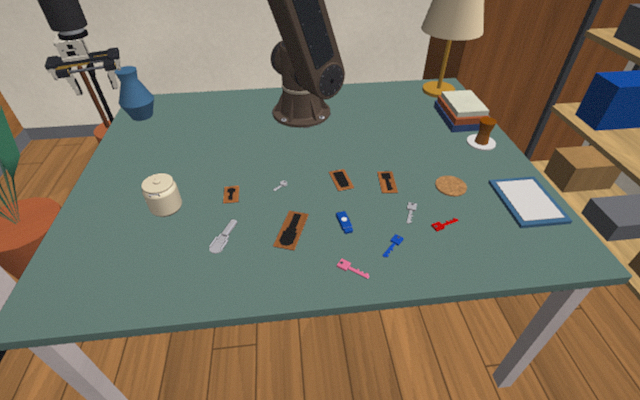

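View pics/side.png

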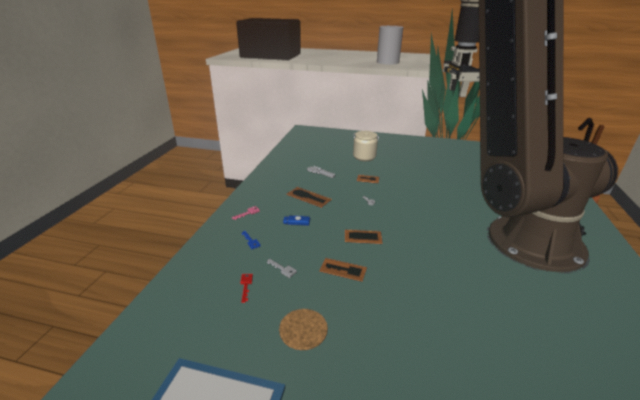

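The steel big key is at scene (411,212). Its look-alikes are red (445,224), blue (393,245) and pink (352,268). The small key is at (281,186), the remote at (345,222) and the shoehorn at (224,236). The pads are: small key (231,194), shoehorn (291,230), remote (341,180), big key (387,182). Next I rectify the view to top-down as the close crop and get coarse positions.

```bash
python3 - <<'E'
from h import *
c=dict(np.load('scene.npz'));P=pts(c)
for n,(u,v) in dict(big=(411,212),small=(281,186),remote=(345,222),horn=(224,236),psm=(231,194),phorn=(291,230),prem=(341,180),pbig=(387,182),jar=(161,195),coas=(451,186)).items(): print(n,P[v,u].round(3))
# top-down rectified: 1.4 px/mm ; col = y from -0.35.., row = x
x0,y0,s=0.30,-0.30,1300
def H(z):
    M=c['intrinsics']@np.c_[c['R'],c['t']]
    A=np.array([[0,1/s,x0],[1/s,0,y0],[0,0,z],[0,0,1]])
    return M@A
o=cv2.warpPerspective(c['img'],H(0.004),(790,590),flags=cv2.INTER_CUBIC|cv2.WARP_INVERSE_MAP)
cv2.imwrite('pics/top.png',o[:,:,::-1])
E
```

```text
big [0.626 0.274 0.003]
small [ 0.464 -0.096  0.002]
remote [0.652 0.076 0.012]
horn [ 0.656 -0.257  0.002]
psm [ 0.486 -0.248  0.004]
phorn [ 0.658 -0.075  0.004]
prem [0.456 0.096 0.002]
pbig [0.482 0.24  0.001]
jar [ 0.557 -0.42   0.081]
coas [0.53  0.431 0.005]
```

View pics/top.png

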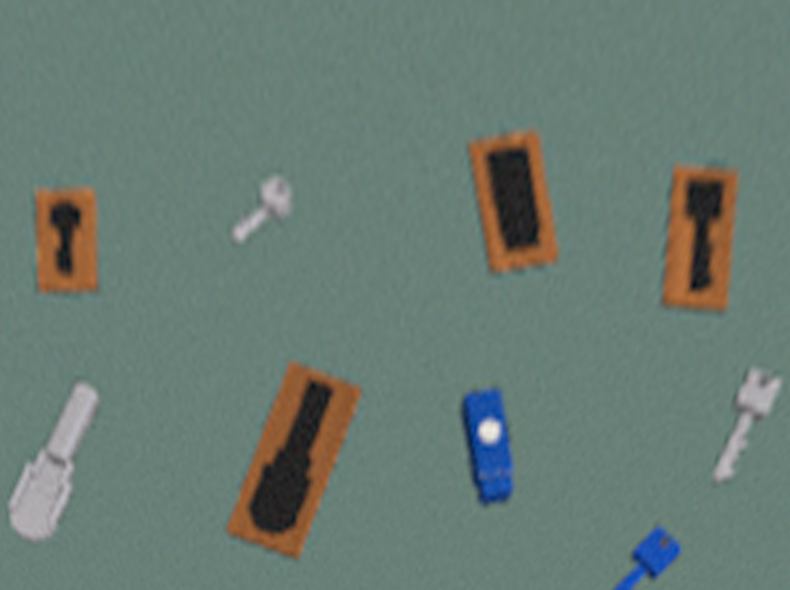

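The top view confirms the choice: the steel big key has its head at about (760,390) and its blade pointing down-left. The pads are clear, and every item is roughly aligned the same way as its outline. Next I fit footprints for exact poses.

```bash
cat > fit.py <<'E'
from h import *
from scipy.optimize import minimize
def box(a,b,w): return np.array([[a,-w/2],[b,-w/2],[b,w/2],[a,w/2]])
disc=lambda cx,rad:np.array([[cx+rad*np.cos(t),rad*np.sin(t)] for t in np.linspace(0,6.28,24)])
SH=dict(big=([box(-14,14,26),box(14,70,9)],.004,'s'),small=([disc(0,11),box(8,43,7)],.004,'s'),
 remote=([box(-38,38,30)],.008,'b'),horn=([box(-40,20,18),box(22,62,36),disc(62,18)],.006,'s'),
 pbig=([box(-53,53,50)],.003,'o'),psmall=([box(-38,38,46)],.003,'o'),prem=([box(-50,50,54)],.003,'o'),phorn=([box(-70,70,60)],.003,'o'))
S=1500
def fit(c,name,x,y,yaw,z=0,half=.1,dirac=None):
    polys,h,col=SH[name];x0,y0=x-half,y-half;n=int(2*half*S)
    M=c['intrinsics']@np.c_[c['R'],c['t']]
    A=np.array([[0,1/S,x0],[1/S,0,y0],[0,0,h+z],[0,0,1]])
    o=cv2.warpPerspective(c['img'],M@A,(n,n),flags=cv2.INTER_CUBIC|cv2.WARP_INVERSE_MAP).astype(int)
    R,G,B=o[...,0],o[...,1],o[...,2]
    m=dict(s=(R>125)&(abs(R-B)<40)&(R>G-8),b=(B>R+50),o=(R>B+40)|(o.sum(2)<150))[col].astype(np.uint8)
    # keep blobs near the start point
    k,l,st,ce=cv2.connectedComponentsWithStats(cv2.morphologyEx(m,cv2.MORPH_CLOSE,np.ones((5,5))))
    d0=[np.hypot(*(np.argwhere(l==i)-n/2).T).min() if st[i,4]>100 else 1e9 for i in range(1,k)]
    m=(l==1+int(np.argmin(d0))).astype(np.uint8)
    bl=cv2.GaussianBlur(m*1.,(0,0),3)
    def cost(p):
        t=np.zeros((n,n),np.uint8);a=np.deg2rad(p[2]);Rm=np.array([[np.cos(a),-np.sin(a)],[np.sin(a),np.cos(a)]])
        for q in polys:
            w=(q/1000)@Rm.T+np.array([x,y])+np.array(p[:2])/1000
            cv2.fillPoly(t,[np.round(((w-[x0,y0])[:,::-1])*S*16).astype(np.int32)],1,shift=4)
        return ((cv2.GaussianBlur(t*1.,(0,0),3)-bl)**2).sum()/m.sum()
    b=min((minimize(cost,[dx,dy,yaw+da],method='Nelder-Mead',options=dict(initial_simplex=[[dx,dy,yaw+da],[dx+8,dy,yaw+da],[dx,dy+8,yaw+da],[dx,dy,yaw+da+12]])) for dx in(-6,6) for dy in(-6,6) for da in(-12,12)),key=lambda r:r.fun)
    return np.array([x+b.x[0]/1e3,y+b.x[1]/1e3,b.x[2]]),b.fun
E
python3 - <<'E'
from fit import *
c=dict(np.load('scene.npz'));s=dict(np.load('side.npz'))
g=lambda u,v:(.3+v/1300,-.3+u/1300)
for n,u,v,a in [('big',760,392,-20),('small',276,195,-40),('remote',488,445,8),('horn',68,440,-20),('pbig',700,238,-4),('psmall',67,240,0),('prem',513,202,8),('phorn',294,460,-20)]:
    for cam in (c,s):
        p,f=fit(cam,n,*g(u,v),a); print(n,p[:2].round(4),p[2].round(1),round(f,3))
E
```

```text
big [0.6024 0.2826] -24.4 0.033
big [0.6032 0.2801] -22.4 0.207
small [ 0.4516 -0.0878] -45.1 0.056
small [ 0.4507 -0.0874] -53.1 0.425
remote [0.6458 0.0755] 8.9 0.126
remote [0.6446 0.0773] 6.8 0.193
horn [ 0.6397 -0.2488] -23.6 0.042
horn [ 0.6306 -0.2479] -23.5 0.114
pbig [0.4815 0.2388] -4.7 0.001
pbig [0.4783 0.2385] -4.7 0.004
psmall [ 0.4831 -0.2491] 1.1 0.004
psmall [ 0.4794 -0.2484] 1.1 0.304
prem [0.4532 0.0956] 9.9 0.002
prem [0.4497 0.0952] 9.9 0.005
phorn [ 0.6527 -0.0741] -21.2 0.001
phorn [ 0.6488 -0.0732] -18.8 0.175
```

Emit:
move_arm:
  plan:
    - [0.5,0.037,0.033,-0.008,0,0,-3.4]
    - [0.5,0.037,0.033,-0.008,0,0,-3.4]
    - [0.5,0.037,0.033,-0.008,0,0,-3.4]
    - [0.5,0.037,0.033,-0.008,0,0,-3.4]
    - [0.5,0.037,0.033,-0.008,0,0,-3.4]
    - [0.5,0.037,0.033,-0.008,0,0,-3.4]
    - [0.5,0.037,0.033,-0.008,0,0,-3.4]
    - [0.5,0.037,0.033,-0.008,0,0,-3.4]
    - [0.5,0.037,0.033,-0.008,0,0,-3.4]
    - [0.5,0.037,0.033,-0.008,0,0,-3.4]
    - [0.5,0.037,0.033,-0.01,0,0,-3.4]
    - [0.5,0.036,0.033,-0.01,0,0,-3]
    - [0.5,0,0,0,0,0,0]
    - [0.5,0,0,0,0,0,0]
  force: 25

```text
time_s: 1.85
tcp_pos: [0.6374, -0.25, 0.0998]
eef_rot: [-180.0, -0.1, 156.4]
contact_force: [-1.0, -0.7, -0.4]
gripper_width: 0.0657
gripper_force: 0.0
```

```bash
python3 - <<'E'
from h import *
c=cap('wrist','w1.png');K=c['intrinsics'];print(K,c['R'].T@-c['t'])
for X in [(.638,-.249,.006)]:
    q=c['R']@np.array(X)+c['t'];th=np.arctan2(np.hypot(*q[:2]),q[2]);print(K[:2,2]+K[0,0]*th*q[:2]/np.hypot(*q[:2]))
E
```

```text
[[309.70691629   0.         315.91344444]
 [  0.         309.70691629 197.88314325]
 [  0.           0.           1.        ]] [ 0.5630765  -0.21665597  0.28397908]
[316.45857937 192.51149252]
```

View pics/w1.png

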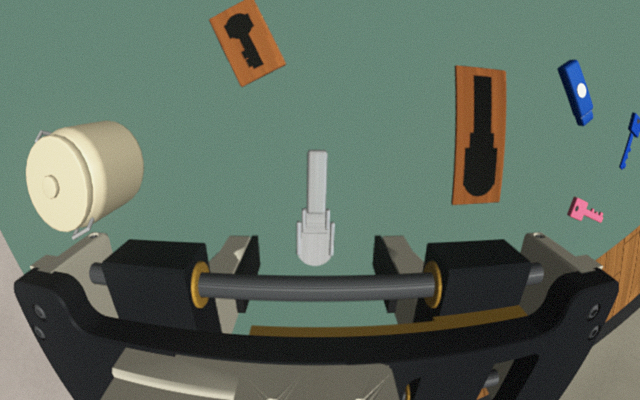

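The handle runs from (316,152) to the scoop start at (316,212). My grasp point projects to (316,192), so it's centred and aligned. I'll descend and grip.

Emit:
move_arm:
  plan:
    - [0.5,0,0,-0.03,0,0,0]
    - [0.5,0,0,-0.03,0,0,0]
    - [0.5,0,0,-0.02,0,0,0]
    - [0.5,0,0,-0.012,0,0,0]
    - [0.5,0,0,-0.004,0,0,0]
    - [0.5,0,0,0,0,0,0]
    - [-1,0,0,0,0,0,0]
    - [-1,0,0,0,0,0,0]
    - [-1,0,0,0,0,0,0]
    - [-1,0,0,0,0,0,0]
    - [-1,0,0,0,0,0,0]
    - [-1,0,0,0,0,0,0]
    - [-1,0,0,0.01,0,0,0]
    - [-1,0,0,0.02,0,0,0]
    - [-1,0,0,0.02,0,0,0]
    - [-1,0,0,0,0,0,0]
  force: 25

```text
time_s: 3.9
tcp_pos: [0.6393, -0.2506, 0.0571]
eef_rot: [179.9, 0.2, 156.4]
contact_force: [-0.3, -0.7, -0.2]
gripper_width: 0.0007
gripper_force: 0.0
```

```bash
python3 - <<'E'
from h import *
c=cap('wrist','w2.png');print(telemetry.get_state()['gripper_width'],telemetry.get_state()['tcp_pos'])
E
```

```text
0.00010434358343376627 [ 0.63846268 -0.25031638  0.05571155]
```

View pics/w2.png

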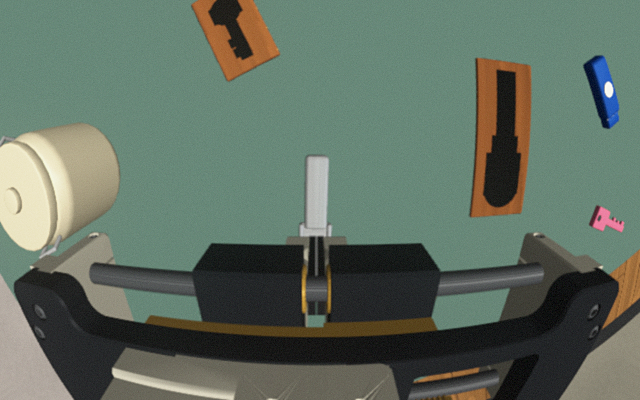

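```bash
python3 - <<'E'
from fit import *
c=cap('wrist');K=c['intrinsics']
t=telemetry.get_state()['tcp_pos'];print(c['R'],c['R'].T@-c['t'])
for X in [t,(t[0],t[1],.006),(.638,-.249,.006)]:
    q=c['R']@np.array(X)+c['t'];th=np.arctan2(np.hypot(*q[:2]),q[2]);print(K[:2,2]+K[0,0]*th*q[:2]/np.hypot(*q[:2]))
c=cap('scene','s2.png');s=cap('side')
M=cv2.resize(c['img'][180:280,180:340],None,fx=4,fy=4);cv2.imwrite('pics/s2.png',M[:,:,::-1])
E
```

```text
[[ 4.01290095e-01  9.15950848e-01  5.51802304e-04]
 [ 8.73277544e-01 -3.82775961e-01  3.01444678e-01]
 [ 2.76319725e-01 -1.20484887e-01 -9.53483509e-01]] [ 0.5635197  -0.21682714  0.23960017]
[314.62532342 231.52679194]
[314.82989333 206.90799145]
[316.27737698 206.57534063]
```

View pics/s2.png

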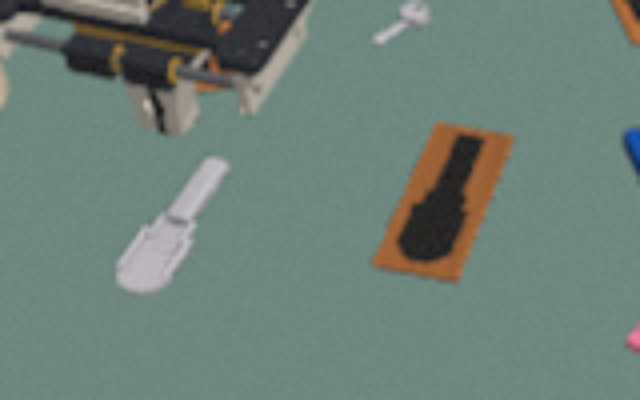

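The fingers move at only about 6.5 mm per row, so they hadn't closed before the lift, and the horn still lies as before. I'll retry with a smaller pre-opening and check before lifting.

Emit:
move_arm:
  plan:
    - [0,0,0,0,0,0,0]
    - [0,0,0,0,0,0,0]
    - [0,0,0,0,0,0,0]
    - [0,0,0,0,0,0,0]
    - [0,0,0,0,0,0,0]
    - [0,0,0,0,0,0,0]
    - [0,0,0,0,0,0,0]
    - [0,0,0,-0.02,0,0,0]
    - [0,0,0,-0.02,0,0,0]
    - [0,0,0,-0.01,0,0,0]
    - [0,0,0,0,0,0,0]
    - [-1,0,0,0,0,0,0]
    - [-1,0,0,0,0,0,0]
    - [-1,0,0,0,0,0,0]
    - [-1,0,0,0,0,0,0]
    - [-1,0,0,0,0,0,0]
    - [-1,0,0,0,0,0,0]
    - [-1,0,0,0,0,0,0]

```text
time_s: 6.35
tcp_pos: [0.6378, -0.2503, 0.0044]
eef_rot: [-180.0, -0.0, 156.4]
contact_force: [0.4, 0.5, 0.8]
gripper_width: 0.0005
gripper_force: 0.0
```

```bash
python3 - <<'E'
from h import *
w=cap('wrist');c=cap('scene');s=cap('side')
a=cv2.resize(c['img'][190:270,180:280],(400,320));b=cv2.resize(s['img'][130:210,290:390],(400,320))
o=np.vstack([np.hstack([a,b]),np.hstack([w['img'][120:280,216:416]]*1)[:,:,:] if 0 else cv2.resize(w['img'][120:260,140:490],(800,280))])
cv2.imwrite('pics/s3.png',o[:,:,::-1])
E
```

```text
(no output)
```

View pics/s3.png

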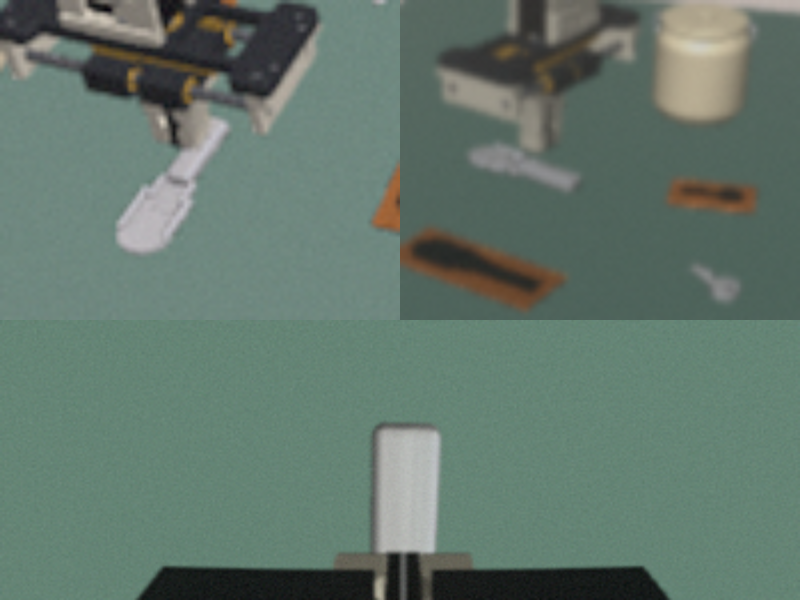

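```bash
python3 - <<'E'
from h import *
for n in ['scene','side']:
    P=pts(cap(n)); near=(np.hypot(P[...,0]-.638,P[...,1]+.250)<.06)&(P[...,2]>-.01)
    Q=P[near]
    for z0 in np.arange(0,.07,.006):
        q=Q[(Q[:,2]>=z0)&(Q[:,2]<z0+.006)]
        if len(q): print(n,round(z0,3),len(q),q.min(0).round(3),q.max(0).round(3))
    d=P[(np.hypot(P[...,0]-.638,P[...,1]+.250)<.12)]
s=telemetry.get_state();print(s['joints'],s['tcp_pos'],s['contact_force'],s['gripper_width'])
E
```

```text
scene 0.0 213 [ 0.584 -0.31   0.   ] [ 0.695 -0.193  0.006]
scene 0.006 100 [ 0.605 -0.288  0.006] [ 0.695 -0.226  0.012]
scene 0.012 5 [ 0.613 -0.253  0.012] [ 0.656 -0.228  0.013]
scene 0.03 17 [ 0.633 -0.268  0.031] [ 0.655 -0.231  0.036]
scene 0.036 21 [ 0.638 -0.267  0.036] [ 0.654 -0.233  0.041]
scene 0.042 27 [ 0.638 -0.269  0.042] [ 0.655 -0.232  0.048]
scene 0.048 24 [ 0.636 -0.268  0.048] [ 0.656 -0.231  0.053]
scene 0.054 25 [ 0.637 -0.268  0.054] [ 0.658 -0.23   0.06 ]
scene 0.06 19 [ 0.642 -0.27   0.061] [ 0.657 -0.232  0.066]
scene 0.066 11 [ 0.642 -0.271  0.066] [ 0.659 -0.232  0.072]
side 0.0 132 [ 0.58  -0.303  0.   ] [ 0.696 -0.195  0.006]
side 0.006 49 [ 0.598 -0.282  0.006] [ 0.687 -0.227  0.012]
side 0.012 9 [ 0.606 -0.256  0.012] [ 0.652 -0.236  0.014]
side 0.024 1 [ 0.627 -0.25   0.029] [ 0.627 -0.25   0.029]
side 0.03 10 [ 0.624 -0.251  0.031] [ 0.651 -0.233  0.036]
side 0.036 17 [ 0.621 -0.258  0.036] [ 0.651 -0.229  0.042]
side 0.042 17 [ 0.618 -0.261  0.043] [ 0.651 -0.229  0.048]
side 0.048 16 [ 0.619 -0.263  0.048] [ 0.65  -0.229  0.054]
side 0.054 17 [ 0.619 -0.26   0.054] [ 0.65 -0.23  0.06]
side 0.06 17 [ 0.619 -0.261  0.06 ] [ 0.651 -0.228  0.066]
side 0.066 14 [ 0.62  -0.264  0.066] [ 0.65  -0.229  0.072]
[-5.16913369e+00  3.09674777e+01 -1.03463982e+01  3.15578207e-04
 -4.86858984e+01 -1.08458406e+02] [ 0.63781271 -0.25028397  0.00444632] [-0.3120663  -0.34235264  0.93894585] 0.0006639141527119617
```

By depth, the real fingertips are at z≈0.029 while telemetry says 0.0044. The fingers end about 25 mm above the reported TCP, and xy agrees. I'll open here, go lower carefully and watch the force.

Emit:
move_arm:
  plan:
    - [0,0,0,0,0,0,0]
    - [0,0,0,0,0,0,0]
    - [0,0,0,0,0,0,0]
    - [0,0,0,0,0,0,0]
    - [0,0,0,0,0,0,0]
    - [0,0,0,0,0,0,0]
    - [0,0,0,0,0,0,0]
    - [0,0,0,-0.008,0,0,0]
    - [0,0,0,-0.006,0,0,0]
    - [0,0,0,-0.003,0,0,0]
    - [0,0,0,0,0,0,0]
    - [0,0,0,0,0,0,0]

```text
time_s: 8.1
tcp_pos: [0.6379, -0.2503, -0.0124]
eef_rot: [-180.0, 0.0, 156.4]
contact_force: [-0.8, -0.2, 0.1]
gripper_width: 0.044
gripper_force: 0.0
```

```bash
cat > tip.py <<'E'
from h import *
s=telemetry.get_state();x,y,z=s['tcp_pos'];print(s['tcp_pos'],s['contact_force'],s['gripper_width'])
for n in ['scene','side']:
    P=pts(cap(n));Q=P[(np.hypot(P[...,0]-x,P[...,1]-y)<.06)]
    print(n,[(round(a*1e3),int(((Q[:,2]>=a)&(Q[:,2]<a+.003)).sum())) for a in np.arange(0,.045,.003)])
E
python3 tip.py
```

```text
[ 0.63792048 -0.25029721 -0.01244063] [-0.77886561 -0.19248127  0.14817522] 0.044005206747567305
scene [(0, 131), (3, 57), (6, 43), (9, 41), (12, 13), (15, 9), (18, 14), (21, 20), (24, 13), (27, 14), (30, 15), (33, 18), (36, 12), (39, 15), (42, 18)]
side [(0, 57), (3, 13), (6, 15), (9, 25), (12, 9), (15, 10), (18, 9), (21, 9), (24, 11), (27, 11), (30, 13), (33, 10), (36, 9), (39, 15), (42, 8)]
```

Emit:
move_arm:
  plan:
    - [0,0,0,-0.004,0,0,0]
    - [0,0,0,-0.003,0,0,0]
    - [0,0,0,-0.002,0,0,0]
    - [0,0,0,0,0,0,0]
    - [-1,0,0,0,0,0,0]
    - [-1,0,0,0,0,0,0]
    - [-1,0,0,0,0,0,0]
    - [-1,0,0,0,0,0,0]
    - [-1,0,0,0,0,0,0]
    - [-1,0,0,0,0,0,0]

```text
time_s: 9.45
tcp_pos: [0.6379, -0.2502, -0.0214]
eef_rot: [180.0, 0.0, 156.4]
contact_force: [-0.8, 0.4, 1.6]
gripper_width: 0.0175
gripper_force: 24.9
```

Emit:
move_arm:
  plan:
    - [-1,0,0,0.015,0,0,0]
    - [-1,0,0,0.03,0,0,0]
    - [-1,-0.0006,0.01,0,0,0,0.3]
    - [-1,-0.0006,0.025,0,0,0,0.3]
    - [-1,-0.0006,0.025,0,0,0,0.3]
    - [-1,-0.0006,0.025,0,0,0,0.3]
    - [-1,-0.0006,0.025,0,0,0,0.3]
    - [-1,-0.0006,0.025,0,0,0,0.3]
    - [-1,-0.0006,0.025,0,0,0,0.3]
    - [-1,-0.0006,0.022,0,0,0,0.3]
    - [-1,0,0,0,0,0,0]
    - [-1,0,0,-0.02,0,0,0]
    - [-1,0,0,0,0,0,0]
    - [-1,0,0,0,0,0,0]

```text
time_s: 11.2
tcp_pos: [0.6332, -0.0687, 0.0038]
eef_rot: [-180.0, 0.0, 158.8]
contact_force: [0.1, 0.6, -1.4]
gripper_width: 0.0179
gripper_force: 24.9
```

```bash
python3 - <<'E'
from h import *
c=cap('wrist');c2=cap('scene')
o=np.vstack([cv2.resize(c['img'][100:260,160:480],(640,320)),cv2.resize(c2['img'][190:260,240:380],(560,280))[:, :560] if 0 else cv2.resize(c2['img'][190:260,240:380],(640,280))])
cv2.imwrite('pics/p1.png',o[:,:,::-1])
E
```

```text
(no output)
```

View pics/p1.png

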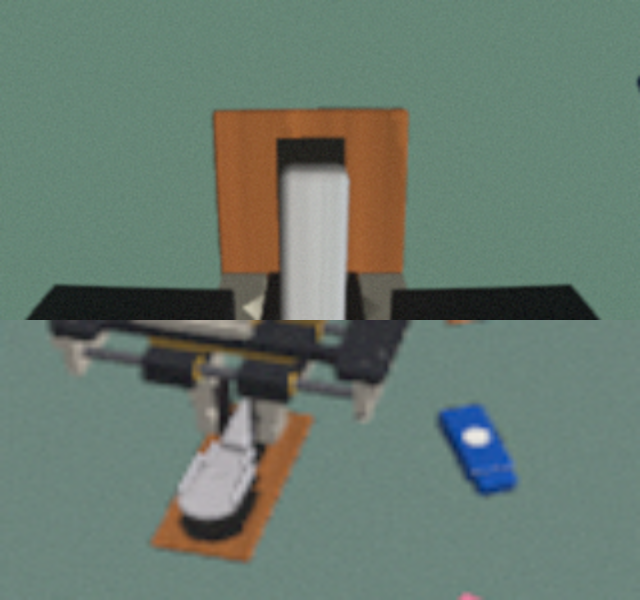

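The handle is lined up over the outline. The wrist view shows about 1 mm sideways and a parallax gap in height. I'll lower, release and rise.

Emit:
move_arm:
  plan:
    - [-1,0,0.001,-0.012,0,0,0]
    - [-1,0,0,-0.006,0,0,0]
    - [-1,0,0,-0.003,0,0,0]
    - [-1,0,0,0,0,0,0]
    - [0.25,0,0,0,0,0,0]
    - [0.25,0,0,0,0,0,0]
    - [0.25,0,0,0,0,0,0]
    - [0.25,0,0,0.01,0,0,0]
    - [0.25,0,0,0.03,0,0,0]
    - [0.25,0.001,0.018,0.02,0,0,4]
    - [0.25,0.001,0.018,0,0,0,4]
    - [0.25,0.001,0.018,0,0,0,4]
    - [0.25,0.001,0.018,0,0,0,4]
    - [0.25,0.002,0.018,0,0,0,4]
    - [0.25,0.002,0.018,0,0,0,4]
    - [0.25,0.002,0.018,0,0,0,4]
    - [0.25,0.001,0.018,0,0,0,1.7]
    - [0.25,0,0,0,0,0,0]
    - [0.25,0,0,0,0,0,0]

```text
time_s: 13.68
tcp_pos: [0.6439, 0.0767, 0.0426]
eef_rot: [-180.0, -0.0, -171.6]
contact_force: [-1.0, -0.6, 0.3]
gripper_width: 0.0549
gripper_force: 0.0
```

```bash
python3 - <<'E'
from fit import *
c=cap('scene')
print(fit(c,'horn',.633,-.068,-21,z=.004))
print(fit(c,'remote',.645,.076,8))
c=cap('wrist','w4.png')
s=telemetry.get_state();print(s['tcp_pos'],s['eef_rot'],s['gripper_width'])
E
```

```text
(array([  0.63444985,  -0.06629192, -20.86901023]), np.float64(0.03819900174500094))
(array([0.64571913, 0.07571124, 9.29412964]), np.float64(0.12420598800014099))
[0.64385993 0.07626665 0.04250693] [-1.79996739e+02 -1.13818789e-02 -1.71577731e+02] 0.05483799019493219
```

View pics/w4.png

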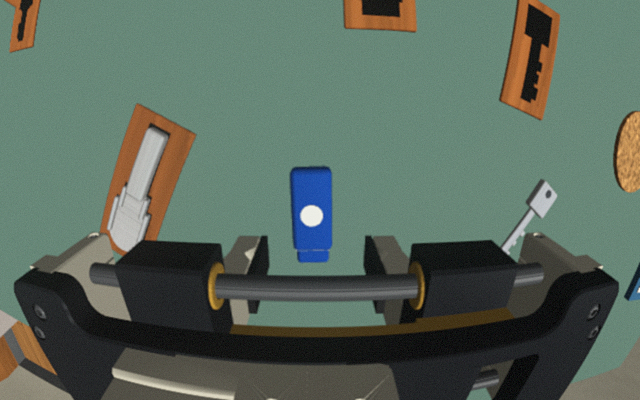

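The horn sits within 1 mm of its place. The remote's centre is at (311,215), about 3 mm left of the gripper's centre line, so I'll nudge and grasp.

Emit:
move_arm:
  plan:
    - [0.25,0.001,-0.002,-0.03,0,0,0]
    - [0.25,0,0,-0.02,0,0,0]
    - [0.25,0,0,-0.0085,0,0,0]
    - [0.25,0,0,-0.003,0,0,0]
    - [0.25,0,0,0,0,0,0]
    - [-1,0,0,0,0,0,0]
    - [-1,0,0,0,0,0,0]
    - [-1,0,0,0,0,0,0]
    - [-1,0,0,0,0,0,0]
    - [-1,0,0,0,0,0,0]
    - [-1,0,0,0,0,0,0]
    - [-1,0,0,0.01,0,0,0]
    - [-1,0,0,0.02,0,0,0]

```text
time_s: 15.4
tcp_pos: [0.6442, 0.0744, 0.0105]
eef_rot: [-180.0, -0.1, -171.5]
contact_force: [-0.2, 0.4, -0.9]
gripper_width: 0.0295
gripper_force: 25.0
```

Emit:
move_arm:
  plan:
    - [-1,-0.01,0.001,0.01,0,0,0]
    - [-1,-0.022,0.002,0,0,0,0.2]
    - [-1,-0.024,0.0025,0,0,0,0.2]
    - [-1,-0.024,0.0025,0,0,0,0.2]
    - [-1,-0.024,0.0025,0,0,0,0.2]
    - [-1,-0.024,0.0025,0,0,0,0.2]
    - [-1,-0.024,0.0025,0,0,0,0.2]
    - [-1,-0.022,0.0025,0,0,0,0.2]
    - [-1,-0.0185,0.0025,0,0,0,0.1]
    - [-1,0,0,-0.01,0,0,0]
    - [-1,0,0,-0.015,0,0,0]
    - [-1,0,0,-0.007,0,0,0]
    - [-1,0,0,-0.0035,0,0,0]
    - [-1,0,0,0,0,0,0]
    - [-1,0,0,0,0,0,0]

```text
time_s: 17.27
tcp_pos: [0.4528, 0.0953, -0.0145]
eef_rot: [180.0, 0.0, -170.0]
contact_force: [-0.5, -0.2, -1.1]
gripper_width: 0.0296
gripper_force: 25.0
```

Emit:
move_arm:
  plan:
    - [0.1,0,0,0,0,0,0]
    - [0.1,0,0,0,0,0,0]
    - [0.1,0,0,0,0,0,0]
    - [0.1,0,0,0.015,0,0,0]
    - [0.1,0,0,0.04,0,0,0]
    - [0.1,0.0148,0.0187,0,0,0,-3.4]
    - [0.1,0.0148,0.0187,0,0,0,-3.4]
    - [0.1,0.0148,0.0187,0,0,0,-3.5]
    - [0.1,0.0148,0.0187,0,0,0,-3.5]
    - [0.1,0.0148,0.0187,0,0,0,-3.5]
    - [0.1,0.0148,0.0187,0,0,0,-3.5]
    - [0.1,0.0148,0.0187,0,0,0,-3.4]
    - [0.1,0.0148,0.0187,0,0,0,-3.4]
    - [0.1,0.0148,0.0187,0,0,0,-3.4]
    - [0.1,0.0148,0.0187,0,0,0,-3.4]
    - [0.1,0,0,0,0,0,0]
    - [0.1,0,0,0,0,0,0]

```text
time_s: 19.4
tcp_pos: [0.5999, 0.2818, 0.04]
eef_rot: [-179.9, -0.0, 155.6]
contact_force: [-0.5, -0.4, -0.1]
gripper_width: 0.0485
gripper_force: 0.0
```

```bash
python3 - <<'E'
from fit import *
c=cap('scene')
print(fit(c,'remote',.453,.0956,10,z=.004)) 
print(fit(c,'big',.602,.282,-24))
c=cap('wrist','w5.png')
s=telemetry.get_state();print(s['tcp_pos'],s['eef_rot'],s['gripper_width'])
E
```

```text
(array([0.45224583, 0.09643885, 8.55709997]), np.float64(0.1539396970415585))
(array([  0.60271226,   0.28254448, -24.36149558]), np.float64(0.031131174903298062))
[0.59997677 0.28164181 0.04042906] [-1.79975770e+02 -1.84242316e-02  1.55586493e+02] 0.04818977847560447
```

View pics/w5.png

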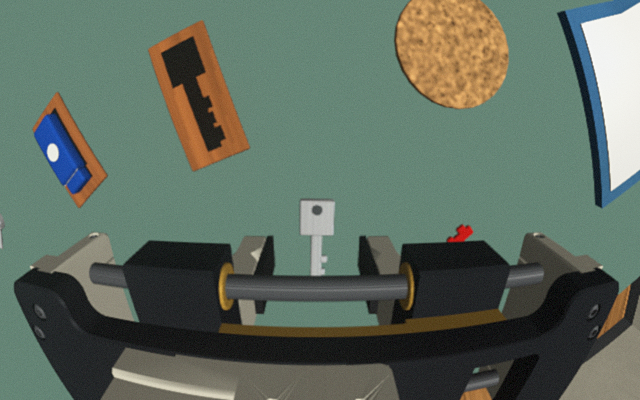

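The remote is on its pad. The steel key head is centred at (317,217), and the red look-alike is well off to the side. I'll grasp it.

Emit:
move_arm:
  plan:
    - [0.1,0.001,0,-0.03,0,0,0]
    - [0.1,0,0,-0.02,0,0,0]
    - [0.1,0,0,-0.008,0,0,0]
    - [0.1,0,0,-0.0045,0,0,0]
    - [0.1,0,0,0,0,0,0]
    - [-1,0,0,0,0,0,0]
    - [-1,0,0,0,0,0,0]
    - [-1,0,0,0,0,0,0]
    - [-1,0,0,0,0,0,0]
    - [-1,0,0,0,0,0,0]
    - [-1,0,0,0,0,0,0]
    - [-1,0,0,0.01,0,0,0]
    - [-1,0,0,0.02,0,0,0]
    - [-1,0,0,0,0,0,0]
  force: 30

```text
time_s: 21.25
tcp_pos: [0.6025, 0.283, 0.0097]
eef_rot: [179.8, 0.1, 155.6]
contact_force: [-0.4, 0.5, 0.3]
gripper_width: 0.0251
gripper_force: 29.9
```

Emit:
move_arm:
  plan:
    - [-1,-0.0186,-0.0052,0.01,0,0,2.5]
    - [-1,-0.0186,-0.0052,0,0,0,2.5]
    - [-1,-0.0186,-0.0052,0,0,0,2.5]
    - [-1,-0.0186,-0.0052,0,0,0,2.5]
    - [-1,-0.0186,-0.0052,0,0,0,2.5]
    - [-1,-0.0186,-0.0052,0,0,0,2.4]
    - [-1,-0.0186,-0.0052,0,0,0,2.4]
    - [-1,-0.0186,-0.0052,0,0,0,2.4]
    - [-1,0,0,0,0,0,0]
    - [-1,0,0,-0.015,0,0,0]
    - [-1,0,0,-0.01,0,0,0]
    - [-1,0,0,-0.007,0,0,0]
    - [-1,0,0,-0.0035,0,0,0]
    - [-1,0,0,0,0,0,0]
    - [-1,0,0,0,0,0,0]

```text
time_s: 23.12
tcp_pos: [0.4529, 0.2407, -0.0176]
eef_rot: [180.0, 0.0, 175.3]
contact_force: [-0.4, -0.1, 0.3]
gripper_width: 0.0248
gripper_force: 29.9
```

Emit:
move_arm:
  plan:
    - [0,0,0,0,0,0,0]
    - [0,0,0,0,0,0,0]
    - [0,0,0,0,0,0,0]
    - [0,0,0,0.015,0,0,0]
    - [0,0,0,0.045,0,0,0]
    - [0,-0.001,-0.0299,0,0,0,-3.7]
    - [0,-0.001,-0.0299,0,0,0,-3.7]
    - [0,-0.001,-0.0299,0,0,0,-3.7]
    - [0,0,-0.0299,0,0,0,-3.7]
    - [0,0,-0.0299,0,0,0,-3.7]
    - [0,0,-0.0299,0,0,0,-3.7]
    - [0,0,-0.0299,0,0,0,-3.7]
    - [0,0,-0.0299,0,0,0,-3.7]
    - [0,0,-0.0299,0,0,0,-3.7]
    - [0,0,-0.0299,0,0,0,-3.7]
    - [0,0,-0.0299,0,0,0,-3.4]
    - [0,0,0,0,0,0,0]
    - [0,0,0,0,0,0,0]

```text
time_s: 25.38
tcp_pos: [0.45, -0.0882, 0.0431]
eef_rot: [179.9, 0.0, 134.9]
contact_force: [0.3, 1.1, -0.4]
gripper_width: 0.0438
gripper_force: 0.0
```

```bash
python3 - <<'E'
from fit import *
c=cap('scene')
print(fit(c,'big',.4536,.241,-5,z=.004)) 
print(fit(c,'small',.4516,-.088,-45))
c=cap('wrist','w6.png');K=c['intrinsics']
s=telemetry.get_state();print(s['tcp_pos'],s['eef_rot'],s['gripper_width'])
t=s['tcp_pos'];q=c['R']@np.array([t[0],t[1],.006])+c['t'];th=np.arctan2(np.hypot(*q[:2]),q[2]);print(K[:2,2]+K[0,0]*th*q[:2]/np.hypot(*q[:2]))
cv2.imwrite('pics/w6.png',cv2.resize(c['img'][100:300,190:510],(800,500))[:,:,::-1])
E
```

```text
(array([ 0.45253542,  0.24327168, -6.73022902]), np.float64(0.07558958418076712))
(array([  0.45141841,  -0.08789578, -45.50684967]), np.float64(0.06108478461784677))
[ 0.44994047 -0.08771659  0.04289096] [1.79966483e+02 2.03408816e-02 1.34938199e+02] 0.04375618494473855
[315.3252211  213.42745244]
```

View pics/w6.png

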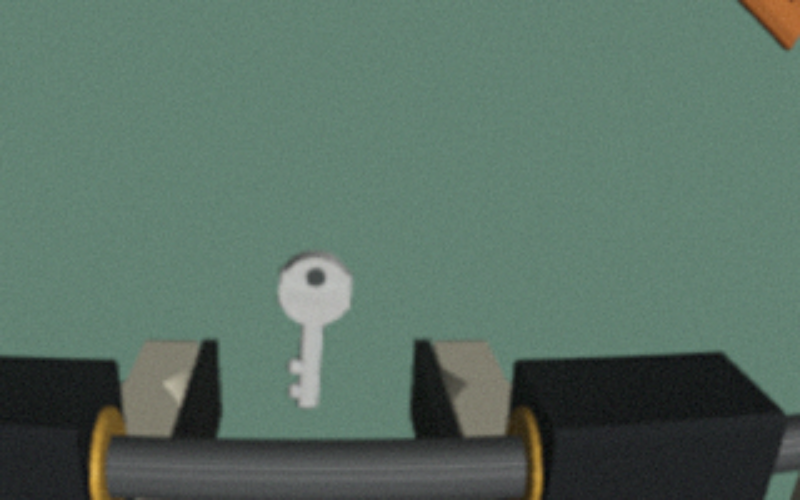

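The big key is placed well. The small key's head, at crop (315,288), sits right under the gripper centre. I'll grasp it.

Emit:
move_arm:
  plan:
    - [0,0,0,-0.03,0,0,0]
    - [0,0,0,-0.02,0,0,0]
    - [0,0,0,-0.01,0,0,0]
    - [0,0,0,-0.0055,0,0,0]
    - [0,0,0,0,0,0,0]
    - [-1,0,0,0,0,0,0]
    - [-1,0,0,0,0,0,0]
    - [-1,0,0,0,0,0,0]
    - [-1,0,0,0,0,0,0]
    - [-1,0,0,0,0,0,0]
    - [-1,0,0,0,0,0,0]
    - [-1,0,0,0.01,0,0,0]
    - [-1,0,0,0.02,0,0,0]
    - [-1,0,0,0.01,0,0,0]
    - [-1,0,0,0,0,0,0]

```text
time_s: 27.35
tcp_pos: [0.4503, -0.0881, 0.0177]
eef_rot: [179.9, 0.1, 134.9]
contact_force: [0.2, -0.4, -0.7]
gripper_width: 0.0209
gripper_force: 30.0
```

Emit:
move_arm:
  plan:
    - [-1,0.002,-0.0202,0,0,0,5.8]
    - [-1,0.002,-0.0202,0,0,0,5.8]
    - [-1,0.002,-0.0202,0,0,0,5.8]
    - [-1,0.002,-0.0202,0,0,0,5.8]
    - [-1,0.002,-0.0202,0,0,0,5.8]
    - [-1,0.002,-0.0202,0,0,0,5.8]
    - [-1,0.002,-0.0202,0,0,0,5.8]
    - [-1,0.0016,-0.02,0,0,0,5.6]
    - [-1,0,0,0,0,0,0]
    - [-1,0,0,-0.015,0,0,0]
    - [-1,0,0,-0.01,0,0,0]
    - [-1,0,0,-0.007,0,0,0]
    - [-1,0,0,-0.003,0,0,0]
    - [-1,0,0,0,0,0,0]
    - [-1,0,0,0,0,0,0]

```text
time_s: 29.22
tcp_pos: [0.4656, -0.2496, -0.0179]
eef_rot: [-180.0, 0.0, -178.9]
contact_force: [-0.5, -0.1, -0.7]
gripper_width: 0.021
gripper_force: 30.0
```

Release slowly, rise, and move back towards the middle for a check.

Emit:
move_arm:
  plan:
    - [-0.2,0,0,0,0,0,0]
    - [-0.2,0,0,0,0,0,0]
    - [-0.2,0,0,0,0,0,0]
    - [-0.2,0,0,0.01,0,0,0]
    - [-0.2,0,0,0.03,0,0,0]
    - [-0.2,0,0,0.05,0,0,0]
    - [-0.2,0,0.02,0.05,0,0,0]
    - [-0.2,0,0.05,0.05,0,0,0]
    - [-0.2,0,0.05,0.02,0,0,0]
    - [-0.2,0,0.05,0,0,0,0]
    - [-0.2,0,0,0,0,0,0]
    - [-0.2,0,0,0,0,0,0]

```text
time_s: 30.72
tcp_pos: [0.4652, -0.0854, 0.1867]
eef_rot: [180.0, 0.0, -178.9]
contact_force: [-0.1, 0.2, 0.0]
gripper_width: 0.0352
gripper_force: 0.0
```

```bash
python3 - <<'E'
from fit import *
c=cap('scene');c0=dict(np.load('scene.npz'))
for a in [('small',.467,-.249,1),('big',.4536,.241,-5),('remote',.453,.0956,10),('horn',.634,-.067,-21)]: print(a,fit(c,*a,z=.004))
x0,y0,s=0.30,-0.32,1300
A=np.array([[0,1/s,x0],[1/s,0,y0],[0,0,.004],[0,0,1]])
o=cv2.warpPerspective(c['img'],c['intrinsics']@np.c_[c['R'],c['t']]@A,(790,590),flags=cv2.INTER_CUBIC|cv2.WARP_INVERSE_MAP)
cv2.imwrite('pics/end.png',o[:,:,::-1])
E
```

```text
('small', 0.467, -0.249, 1) (array([ 0.46581629, -0.24721172, -1.10270172]), np.float64(0.10557836367535184))
('big', 0.4536, 0.241, -5) (array([ 0.4520077 ,  0.24324564, -6.82120803]), np.float64(0.0742983295081305))
('remote', 0.453, 0.0956, 10) (array([0.45225776, 0.09659503, 8.70364298]), np.float64(0.15623536753048473))
('horn', 0.634, -0.067, -21) (array([  0.63340768,  -0.06568335, -21.44848783]), np.float64(0.03613542395168502))
```

View pics/end.png

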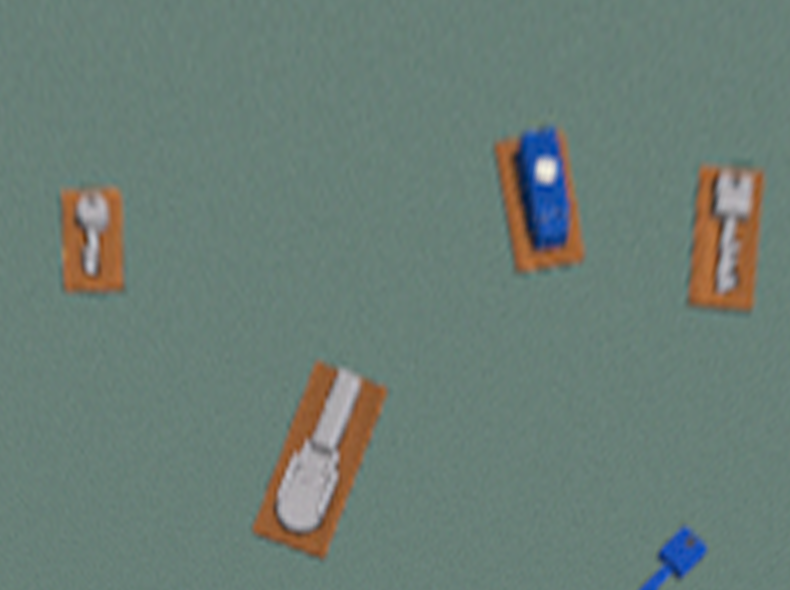

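All four items lie on their outlines within about 3 mm and 2°, all pointing the right way: small key (93,235), remote (545,190), big key (733,230), horn (318,450). The gripper is clear of everything.

```bash
python3 -c "
from plant import workorder
print(workorder.close_job())"
```

```text
the job is handed in; nothing more can be done
None
```

I handed the job in at about 31 s: by camera, the big key, small key, remote and shoehorn lie on their outlines within about 3 mm and 2°, the keys and shoehorn pointing the right way; the arm stayed clear of the jar and coaster, and the system returned no verdict.

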